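Park the brass crimping die in the press's keyed socket

TASK

Park the brass crimping die in the dark steel socket at the end of the bottle press's foot: turn it so that its key tongue lines up with the slot in the socket's wall, lower it until it sits fully down and upright on the socket's floor, and let go. Do not drop it in from a height, and leave the plain steel die and the amber bottle standing where they are.

Things in the scene. Friction and masses are not known exactly. Their poses are not given: they have to be found in the camera images.
- brass_die_center (a point): Centre (half-way up, on the axis) of the loose brass die, upright on the slate slab (top 15 mm above the table). 80 mm tall, 0.3 to 0.55 kg: round skirt 50 mm across, 12 mm high; above it a round body 36 mm across up to 70 mm (grip here, any finger direction); 30 mm cap. z up; x along its key tongue, a bar 12 mm wide and 12 mm high at the foot, reaching 52 mm from the axis.
- socket (a point): Centre of the socket's floor (25 mm above the table) on the fixed red press. Octagonal open well 66 mm across flats; dark steel walls 14 mm high, 29 mm thick. A slot 34 mm wide, edged with yellow strips, cuts the wall along +x: the tongue must point to +x in it. z up; the parked die's centre is 40 mm above. Along +y: bottle 200 mm away, column (370 mm tall) 310, head 165 (over 300 mm up).
- steel_die_center (a point): Centre of the other loose die, plain polished steel, same sizes (80 mm tall, 50 mm skirt, 36 mm body) but with no key tongue. Stands upright on the slab; a bystander that may stand in either place. Leave it alone.
- bottle: Loose amber glass bottle 61 mm across and 209 mm tall, standing under the press's head; origin at the centre of its underside. Leave it alone.
Not all that is in view belongs to the job. Of the things shaped like the part that bears brass_die_center, the brass one is meant.

How it is judged (in metres and radians):
At the end, for the whole second after the job is handed in: The brass die stands released and at rest on the socket's floor: its centre within 15 mm of the socket's axis and less than 44 mm above the floor (40 mm when fully down), within 0.1 rad of upright, its tongue within 0.35 rad of the slot's direction (horizontal distance between brass_die_center and socket below 0.015 m and z of brass_die_center in the frame of socket below 0.044 m and angle between brass_die_center's own z axis and vertical below 0.1 rad and angle between the x axis of brass_die_center and the x axis of socket, either way round below 0.35 rad and linear speed of brass_die below 0.02 m/s and contact force between brass_die and the fingers below 0.1 N); the robot touches nothing.
It fails at once if the plain steel die is moved more than 20 mm (distance of steel_die_center from where it was at the start of the episode above 0.02 m).
It fails at once if the amber bottle is moved more than 20 mm or tipped more than 0.3 rad (distance of bottle from where it was at the start of the episode above 0.02 m or angle between bottle's own z axis and vertical above 0.3 rad).
It fails at once if the brass die is dropped (falls free at over 0.8 m/s, about 33 mm of fall) (linear speed of brass_die above 0.8 m/s and contact force between brass_die and the fingers below 0.1 N).
It also fails if it takes over 32 s, if anything falls off the work surface, if the arm or the gripper's body presses on something with over 40 N, if the wrist force passes 120 N, or if a joint passes its speed limit or range.

ROBOT

A 7-joint arm with a two-finger parallel gripper is mounted at the origin on the work surface. World frame = base frame: x ahead of the robot, y to its left, z up, the work surface at z = 0. Lengths are in m, angles in degrees, forces in N, time in s.
With the tool pointing down it reaches from about 0.4 to 0.875 m from the base axis. Payload 6.5 kg.
Tool frame: the origin (TCP) lies at the centre of the arm's flange, where the gripper is bolted on; the fingertips stand 166 mm ahead of it and the grasp point (between the pads) lies 147 mm ahead of it; z points along the fingers, y is the line along which they close (so a half turn about z gives the same grasp; the last joint's range is limited). The gripper opens to 88 mm and grips with 3 to 60 N. Pads are 18 mm wide; open, the fingers measure 123 mm over their backs; the gripper's body (75 mm by 187 mm) begins 45 mm behind the grasp point.
Start: joints at [71.666, 30.733, -0.252, 88.115, 0.149, 61.152, -4.079], TCP at [0.163, -0.629, 0.405] pointing down, gripper open.
Joint ranges: [-154.64, 154.64], [-21.42, 123.67], [-72.66, 72.17], [13.99, 137.28], [-74.86, 254.86], [10.95, 109.41], [-158.01, 158.01]. Speed limits (degrees/s): [136.94, 136.94, 180, 180, 180, 180, 180].

INTERFACE

Orientations are given as a 3x3 rotation matrix whose columns are the frame's x, y, z axes.
In Python, from bench import * gives the robot as it stands.
- The arm moves only by the shell command python3 -m inch 'ROWS' [OPENING]. ROWS is JSON, a list of rows, each a list of 2 entries, a list of its own where there are three numbers: the shift along the tool's x, y, z scaled (see below), then the turn, a rotation vector about the tool's x, y, z scaled (see below). A call has 1 to 5 rows; each row shifts and turns the commanded pose from where the row before left it, along the tool's axes as they then stand; what a row does not reach is not made up. The controller multiplies each number of a shift by 50 cm and each number of a turn by 0.5 rad. A row lasts 1/8 s, in which the tool goes at most 62.5 mm and 10.7 degrees, less where a joint would pass 70% of its speed; a pose out of reach is approached as far as the arm can. A call with a number of a shift or a turn outside -1 to 1 is refused whole. A call with a gripper value outside its range is refused whole. OPENING is the gripper command: -1 is shut, 1 is fully open, values between are in proportion, set as the call begins (- or left out, the last holds). The fingers move at their own pace and stop on an object; the grip force is fixed at half the most. Time passes only in rows, so rows that do not move let the fingers close. It gives the time, the measured TCP pose, the force, the opening and the grip force at its end, in the units of the state.
- get_obs(): the state, without advancing time (a new reading comes with each control period).
- grab_frame(name): name is "scene" or "top" or "wrist"; returns a dict with "img" (400x640x3 uint8, red, green, blue), "range_z" (400x640 float32, m along the optical axis (not along the pixel's ray), 0 where there is no reading), "mtx" (3x3 intrinsics, pixels), "D" ([k1, k2, p1, p2, k3] as OpenCV has them; the pictures are not rectified), "position" and "orientation" of the camera in the world; the wrist camera has in their place "tool_from_camera" (4x4, takes a point from camera to tool coordinates, whose origin is the TCP and whose axes are the flange's). Camera axes: x right, y down, z forward; pixel columns grow to the right and rows downward; lengths in m; the calibration is good to about 2 mm. A picture is of the moment at which its call begins: read the wrist's pose just before it.
- sign_off(): hands the job in; it is judged then, once.
The state is a dict: "clock": time; "joints": joint angles; "dq": joint speeds; "joint_efforts": joint torques, N m; "ee_pos": TCP position; "ee_rot": TCP orientation; "ft_force": force on the tool from outside, world axes, zero at the start; "wrist_torque": the same for the moment, N m; "finger_gap": finger opening in m; "grip_force": force on a finger pad.
Only numpy, scipy, OpenCV 4.12 (cv2) and the standard library are available. Lean on these libraries where they do the work, as an engineer would, in place of code of your own. Each camera call takes 0.05 s, during which the arm holds its last target. There are 200 camera calls.

## Working session

There is one attempt and no reset: what is moved stays moved. The work goes in short steps, Python scripts to look and compute and a shell command to move; the robot and the scene stay as the last step left them, time stands still between calls to the robot, and variables do not carry over. Pictures are saved under pics/ and viewed, at most 10 in all, crops included, and the job is handed in when it is done.

```bash
mkdir -p pics; cat > h.py <<'E'
from bench import *
import numpy as np, cv2
def save(name,fn,crop=None):
    f=grab_frame(name); np.savez('pics/'+fn+'.npz',**f); cv2.imwrite('pics/'+fn+'.png',f['img'][:,:,::-1]); return f
def cam(f,o=None):
    if 'tool_from_camera' in f:
        T=np.array(f['tool_from_camera']); R=np.array(o['ee_rot']); return np.array(o['ee_pos'])+R@T[:3,3], R@T[:3,:3]
    return np.array(f['position']),np.array(f['orientation'])
def ray(f,uv,z,o=None):
    p,R=cam(f,o); uv=np.array(uv,float).reshape(-1,1,2)
    n=cv2.undistortPoints(uv,np.array(f['mtx']),np.array(f['D'])).reshape(-1,2)
    d=np.c_[n,np.ones(len(n))]@R.T
    return p+d*((z-p[2])/d[:,2])[:,None]
E
python3 - <<'E'
from h import *
o=get_obs();print(o)
a=save('top','top0');b=save('scene','sc0')
for f in(a,b):print(f['position'],f['orientation'],f['mtx'][0][0])
cv2.imwrite('pics/both.png',cv2.resize(np.vstack([a['img'],b['img']])[:,:,::-1],(480,600)))
E
```

```text
{'clock': 0.0, 'joints': array([71.66512599, 30.77570151, -0.2542341 , 88.16821728,  0.14931923,
       61.15194025, -4.07962521]), 'dq': array([-0.13594573, -0.07757736, -0.02840121,  0.00409133,  0.03394632,
        0.00347596,  0.0684236 ]), 'joint_efforts': array([ 7.34897712e-04, -5.70984185e+01,  9.90521461e-01, -2.51601863e+01,
       -5.63706807e-02,  1.77149201e-02,  1.61663515e-04]), 'ee_pos': array([ 0.16313063, -0.62886973,  0.40387605]), 'ee_rot': array([[ 9.67946522e-01,  2.51155800e-01, -5.42147344e-04],
       [ 2.51156352e-01, -9.67945247e-01,  1.57672940e-03],
       [-1.28764211e-04, -1.66235349e-03, -9.99998610e-01]]), 'ft_force': array([ 0.05745529, -0.8661822 , -0.29103285]), 'wrist_torque': array([ 0.01501934, -0.01765515, -0.00537828]), 'grip_force': 0.0, 'finger_gap': 0.0878553655943527}
[ 0.30065648 -0.0464227   1.33918539] [[-0.01980525 -0.9955528   0.09209978]
 [-0.99960218  0.02156721  0.01817515]
 [-0.02008066 -0.09170318 -0.9955839 ]] 483.7165211129261
[1.03911078 0.3866677  0.89730909] [[-0.55883443  0.60414104 -0.56808246]
 [ 0.82923231  0.41438418 -0.37504604]
 [ 0.00882368 -0.68066097 -0.73254542]] 374.543556621762
```

View pics/top0.png

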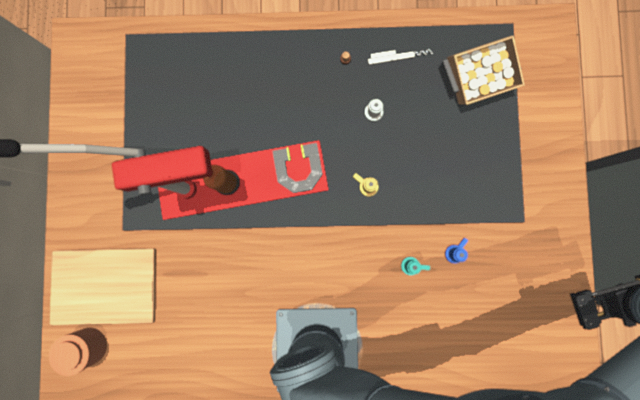

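View pics/sc0.png

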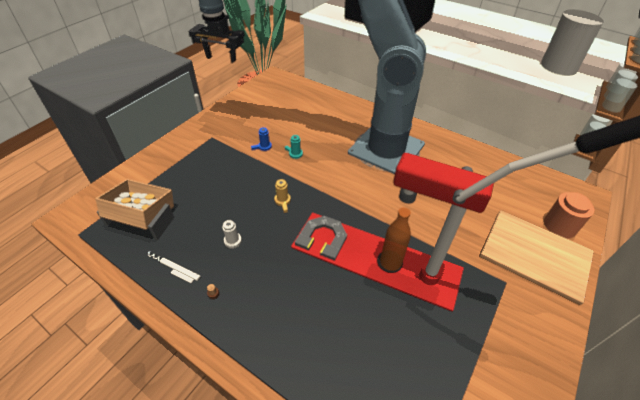

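The top view shows the brass die at (369,186) with its tongue pointing up-left to (355,177). The socket is at (298,168) with its slot facing up (+x), and the steel die is at (375,107). Next I measure these.

```bash
cat > m.py <<'E'
from h import *
for n in('top0','sc0'):
    f=dict(np.load('pics/'+n+'.npz')); im=f['img']; hsv=cv2.cvtColor(im,cv2.COLOR_RGB2HSV)
    p,R=cam(f); v,u=np.mgrid[:400,:640]
    nn=cv2.undistortPoints(np.stack([u,v],-1).reshape(-1,1,2).astype(float),f['mtx'],f['D']).reshape(-1,2)
    d=f['range_z'].reshape(-1,1).astype(float); W=(p+(np.c_[nn,np.ones(len(nn))]*d)@R.T).reshape(400,640,3)
    ok=(f['range_z']>0)
    H,S,V=[hsv[:,:,i].astype(int) for i in range(3)]
    yel=((H>18)&(H<32)&(S>110)&(V>90)&ok&(W[...,0]>.3)&(W[...,0]<.7)&(abs(W[...,1])<.3))
    k,lab,st,_=cv2.connectedComponentsWithStats(yel.astype(np.uint8))
    for i in range(1,k):
        if st[i,4]<8: continue
        q=W[lab==i]; print(n,st[i],'mean',q.mean(0).round(4),'zmax',q[:,2].max().round(3))
        if st[i,4]>100:
            for lo,hi in((.017,.03),(.03,.08),(.088,.105)):
                s=q[(q[:,2]>lo)&(q[:,2]<hi)]
                if len(s): print('  z',lo,hi,len(s),s.mean(0).round(4),'min',s.min(0).round(3),'max',s.max(0).round(3))
            c=q[q[:,2]>.088].mean(0); s=q[(q[:,2]<.035)]; r=np.hypot(*(s-c)[:,:2].T); t=s[r>.03]; dv=(t-c)[:,:2].mean(0) 
            print('  tongue yaw',np.degrees(np.arctan2(dv[1],dv[0])),len(t),'rmax',r.max())
    wall=ok&(S<70)&(W[...,2]>.033)&(W[...,2]<.046)&(W[...,0]>.3)&(W[...,0]<.6)&(W[...,1]>-.12)&(W[...,1]<.15)
    k,lab,st,_=cv2.connectedComponentsWithStats(wall.astype(np.uint8)); i=1+st[1:,4].argmax(); q=W[lab==i]
    print('wall',st[i],q.mean(0),cv2.minAreaRect((q[:,:2]*1000).astype(np.float32)))
    red=ok&((H<6)|(H>174))&(S>150)&(W[...,2]>.015)&(W[...,2]<.032)&(W[...,0]>.3)
    q=W[red]; print('foot',cv2.minAreaRect((q[:,:2]*1000).astype(np.float32)))
    st_=ok&(S<60)&(W[...,2]>.085)&(W[...,2]<.1)&(W[...,0]>.4)&(abs(W[...,1]+.1)<.15); print('steel',W[st_].mean(0))
f=dict(np.load('pics/top0.npz'))
cv2.imwrite('pics/c1.png',cv2.resize(f['img'][130:210,255:395,::-1],None,fx=5.5,fy=5.5,interpolation=cv2.INTER_CUBIC))
E
python3 m.py
```

```text
top0 [301 145   2  11  13] mean [0.5379 0.0298 0.0378] zmax 0.04
top0 [353 176  25  20 172] mean [ 0.4307 -0.1438  0.0547] zmax 0.098
  z 0.017 0.03 59 [ 0.4286 -0.1425  0.0251] min [ 0.411 -0.174  0.018] max [ 0.463 -0.111  0.03 ]
  z 0.03 0.08 40 [ 0.4284 -0.1406  0.0491] min [ 0.413 -0.17   0.03 ] max [ 0.463 -0.109  0.08 ]
  z 0.088 0.105 30 [ 0.4362 -0.147   0.0928] min [ 0.42  -0.165  0.088] max [ 0.45  -0.134  0.098]
  tongue yaw 55.41217718617021 6 rmax 0.046905515802729204
wall [ 273  144   49   48 1055] [0.4846275  0.04013957 0.03819409] ((485.85040283203125, 40.17738723754883), (121.62914276123047, 121.70488739013672), 9.31844425201416)
foot ((461.1838684082031, 199.27603149414062), (140.51760864257812, 462.006103515625), 8.976371765136719)
steel [ 0.62626639 -0.16740468  0.09311612]
sc0 [275 179  13  11  85] mean [ 0.4249 -0.1575  0.0768] zmax 0.099
sc0 [280 193  11  18  77] mean [ 0.4439 -0.1273  0.0271] zmax 0.058
sc0 [274 194   4   5  12] mean [ 0.4386 -0.1734  0.0225] zmax 0.047
sc0 [307 238   7  10  28] mean [0.5344 0.0284 0.0388] zmax 0.042
sc0 [321 243   6  10  19] mean [0.5266 0.0674 0.0378] zmax 0.044
wall [295 216  51  43 871] [0.4894115  0.04301438 0.03850428] ((486.8812255859375, 42.02640914916992), (127.07574462890625, 123.54011535644531), 9.046844482421875)
foot ((459.42425537109375, 197.70822143554688), (149.4027862548828, 466.3348083496094), 8.906270980834961)
steel [ 0.63986957 -0.16616297  0.09340311]
```

View pics/c1.png

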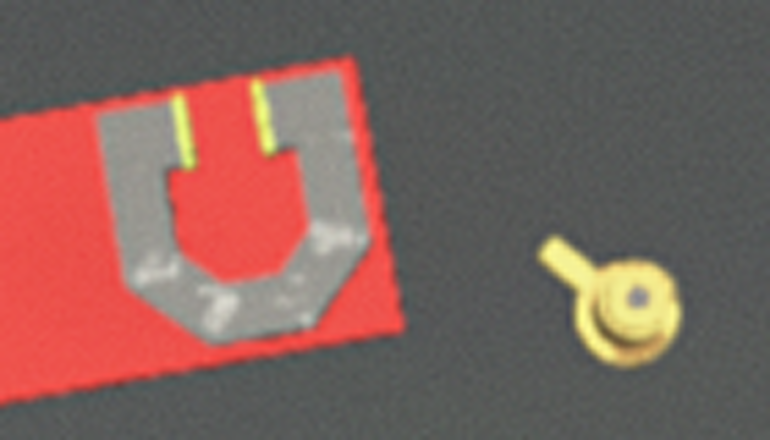

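The crop shows the socket's slot pointing up, between the yellow strips at about (185,130) and (263,115). The brass die's skirt centre is at (628,312), its cap at (637,298) and its tongue tip at (550,250). The socket is near (0.486, 0.041) with yaw about 9°.

```bash
cat >> h.py <<'E'
def go(x,y,z,yaw=None):
    o=get_obs(); R=np.array(o['ee_rot']); d=np.array([x,y,z])-o['ee_pos']
    cur=np.degrees(np.arctan2(R[1,0],R[0,0]))
    print('t',round(o['clock'],2),'pos',o['ee_pos'].round(4),'yaw',cur.round(2),'tilt',R[:2,2].round(4))
    print('shift total (tool,scaled)',(R.T@d/.5).round(4),'rows>=',np.linalg.norm(d)/.0625)
    if yaw is not None: print('turn z total scaled',round(-np.radians(yaw-cur)/.5,3), 'level tilt xy scaled', (R.T@np.cross(R[:,2],[0,0,-1])/.5).round(4))
E
python3 - <<'E'
from h import *
f=dict(np.load('pics/top0.npz'))
g=lambda u,v:(255+(u+.5)/5.5-.5,130+(v+.5)/5.5-.5)
a=ray(f,g(628,312),.027)[0];c=ray(f,g(637,298),.095)[0];t=ray(f,g(550,250),.027)[0]
print(a,c,t,np.degrees(np.arctan2(*(t-a)[[1,0]])))
for q in((185,130),(263,115)):print(ray(f,g(*q),.039))
m=(a+c)/2
go(m[0],m[1],.404,52)
E
```

```text
[ 0.43425915 -0.15089938  0.027     ] [ 0.43384702 -0.14988939  0.095     ] [ 0.46602429 -0.11316543  0.027     ] 49.908704633735944
[[0.52837935 0.06635253 0.039     ]]
[[0.53499576 0.02758612 0.039     ]]
t 0.1 pos [ 0.1631 -0.6289  0.4039] yaw 14.55 tilt [-0.0005  0.0014]
shift total (tool,scaled) [ 0.7648 -0.7903  0.001 ] rows>= 8.798023776588327
turn z total scaled -1.307 level tilt xy scaled [-0.003   0.0002  0.    ]
```

```bash
python3 -m inch '[[[0.0765,-0.079,0],[0,0,0]],[[0.0765,-0.079,0],[0,0,0]],[[0.0765,-0.079,0],[0,0,0]],[[0.0765,-0.079,0],[0,0,0]],[[0.0765,-0.079,0],[0,0,0]]]' 1; python3 -m inch '[[[0.0765,-0.079,0],[0,0,0]],[[0.0765,-0.079,0],[0,0,0]],[[0.0765,-0.079,0],[0,0,0]],[[0.0765,-0.079,0],[0,0,0]],[[0.0765,-0.079,0],[0,0,0]]]'
python3 -m inch '[[[0,0,0],[0,0,-0.31]],[[0,0,0],[0,0,-0.31]],[[0,0,0],[0,0,-0.31]],[[0,0,0],[0,0,-0.31]],[[0,0,0],[0,0,0]]]'
python3 - <<'E'
from h import *
go(.434,-.150,.28,50)
save('wrist','w1')
E
```

```text
clock: 0.72
ee_pos: [0.2993, -0.3882, 0.4046]
ee_rot: [[0.968, 0.251, -0.0], [0.251, -0.968, 0.0], [-0.0, -0.0, -1.0]]
ft_force: [0.9, 0.1, -0.1]
finger_gap: 0.0882
grip_force: 0.0
clock: 1.35
ee_pos: [0.4347, -0.1491, 0.4047]
ee_rot: [[0.968, 0.251, -0.0], [0.251, -0.968, -0.0], [-0.0, 0.0, -1.0]]
ft_force: [0.7, -0.5, 0.5]
finger_gap: 0.0881
grip_force: 0.0
clock: 1.98
ee_pos: [0.4341, -0.1508, 0.4045]
ee_rot: [[0.643, 0.766, -0.001], [0.766, -0.643, 0.0], [-0.0, -0.001, -1.0]]
ft_force: [1.0, 0.2, 0.2]
finger_gap: 0.0882
grip_force: 0.0
t 1.98 pos [ 0.4341 -0.1508  0.4045] yaw 49.98 tilt [-0.0006  0.0003]
shift total (tool,scaled) [ 0.0012 -0.001   0.249 ] rows>= 1.9917335547858317
turn z total scaled -0.001 level tilt xy scaled [-0.0012  0.0003  0.    ]
```

View pics/w1.png

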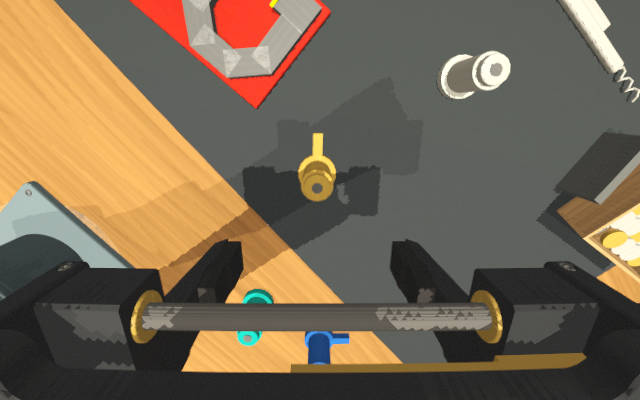

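The wrist view shows the die centred between the fingers: cap hole at (317,188), tongue tip at (318,134). The tongue runs along the tool's x axis.

```bash
python3 - <<'E'
from h import *
f=dict(np.load('pics/w1.npz'));o=get_obs()
c=ray(f,(317,187.5),.095,o)[0];t=ray(f,(318,134),.027,o)[0];s=ray(f,(317,168),.027,o)[0]
print(c,s,t,np.degrees(np.arctan2(*(t-c)[[1,0]])),np.degrees(np.arctan2(*(t-s)[[1,0]])),np.linalg.norm((t-c)[:2]))
go(c[0],c[1],.211)
E
```

```text
[ 0.43482359 -0.1495126   0.095     ] [ 0.43965743 -0.14407932  0.027     ] [ 0.4685322  -0.11172218  0.027     ] 48.26741004876012 48.25500957101757 0.050639778596716055
t 2.02 pos [ 0.4341 -0.1508  0.4045] yaw 49.87 tilt [-0.0004  0.0002]
shift total (tool,scaled) [ 0.003  -0.0004  0.387 ] rows>= 3.0964793811127467
```

```bash
python3 -m inch '[[[0.003,-0.0005,0.1],[0,0,0]],[[0,0,0.1],[0,0,0]],[[0,0,0.08],[0,0,0]],[[0,0,0.06],[0,0,0]],[[0,0,0.046],[0,0,0]]]'; python3 -m inch '[[[0,0,0],[0,0,0]]]'
python3 -m inch '[[[0,0,0],[0,0,0]],[[0,0,0],[0,0,0]],[[0,0,0],[0,0,0]],[[0,0,0],[0,0,0]],[[0,0,0],[0,0,0]]]' -1
```

```text
clock: 2.65
ee_pos: [0.4348, -0.1494, 0.2103]
ee_rot: [[0.644, 0.765, -0.001], [0.765, -0.644, 0.0], [-0.001, -0.001, -1.0]]
ft_force: [-0.1, -0.1, 1.4]
finger_gap: 0.0885
grip_force: 0.0
clock: 2.78
ee_pos: [0.4344, -0.1492, 0.2105]
ee_rot: [[0.643, 0.766, -0.003], [0.766, -0.643, 0.001], [-0.002, -0.003, -1.0]]
ft_force: [0.1, 1.0, -0.1]
finger_gap: 0.0882
grip_force: 0.0
clock: 3.4
ee_pos: [0.4351, -0.1495, 0.2119]
ee_rot: [[0.642, 0.767, 0.0], [0.767, -0.642, -0.0], [0.0, 0.0, -1.0]]
ft_force: [0.1, -0.4, 0.3]
finger_gap: 0.0401
grip_force: 0.0
```

```bash
python3 -m inch '[[[0,0,0],[0,0,0]],[[0,0,0],[0,0,0]],[[0,0,0],[0,0,0]]]'
python3 -m inch '[[[0,0,-0.02],[0,0,0]],[[0,0,-0.06],[0,0,0]],[[0,0,-0.06],[0,0,0]],[[0,0,-0.04],[0,0,0]],[[0,0,0],[0,0,0]]]'
python3 - <<'E'
from h import *
go(.486,.041,.30,9.5)
E
```

```text
clock: 3.78
ee_pos: [0.4351, -0.1495, 0.2118]
ee_rot: [[0.642, 0.767, 0.0], [0.767, -0.642, -0.0], [-0.0, 0.0, -1.0]]
ft_force: [0.6, -0.0, 2.2]
finger_gap: 0.0354
grip_force: 30.0
clock: 4.4
ee_pos: [0.4352, -0.1496, 0.3029]
ee_rot: [[0.642, 0.767, 0.002], [0.767, -0.642, -0.001], [0.001, 0.002, -1.0]]
ft_force: [0.0, -0.1, -4.0]
finger_gap: 0.035
grip_force: 30.0
t 4.4 pos [ 0.4352 -0.1496  0.3029] yaw 50.06 tilt [ 0.0023 -0.0009]
shift total (tool,scaled) [ 0.3574 -0.1668  0.0057] rows>= 3.155621823016276
turn z total scaled 1.416 level tilt xy scaled [ 0.0046 -0.0015  0.    ]
```

```bash
python3 -m inch '[[[0.071,-0.033,0],[0,0,0]],[[0.071,-0.033,0],[0,0,0]],[[0.071,-0.033,0],[0,0,0]],[[0.071,-0.033,0],[0,0,0]],[[0.071,-0.033,0],[0,0,0]]]'
python3 -m inch '[[[0,0,0],[0,0,0.354]],[[0,0,0],[0,0,0.354]],[[0,0,0],[0,0,0.354]],[[0,0,0],[0,0,0.354]],[[0,0,0],[0,0,0]]]'
python3 - <<'E'
from h import *
go(.486,.041,.222,9.5)
w=save('wrist','w2');t=save('top','t2')
c=cv2.resize(t['img'][120:220,230:390],(640,400),interpolation=cv2.INTER_CUBIC)
cv2.imwrite('pics/v2.png',cv2.resize(np.vstack([w['img'][:260],c]),None,fx=.9,fy=.9)[:,:,::-1])
E
```

```text
clock: 5.03
ee_pos: [0.4853, 0.0407, 0.3005]
ee_rot: [[0.642, 0.767, -0.002], [0.767, -0.642, -0.0], [-0.002, -0.002, -1.0]]
ft_force: [0.8, -0.4, -4.7]
finger_gap: 0.0351
grip_force: 30.0
clock: 5.65
ee_pos: [0.4851, 0.0397, 0.3007]
ee_rot: [[0.986, 0.167, -0.002], [0.167, -0.986, -0.001], [-0.002, 0.0, -1.0]]
ft_force: [0.6, 0.2, -2.9]
finger_gap: 0.0351
grip_force: 30.0
t 5.65 pos [0.4851 0.0397 0.3007] yaw 9.61 tilt [-0.0021 -0.0007]
shift total (tool,scaled) [ 0.0025 -0.0023  0.1574] rows>= 1.2595287973029037
turn z total scaled 0.004 level tilt xy scaled [0.0006 0.0043 0.    ]
```

View pics/v2.png

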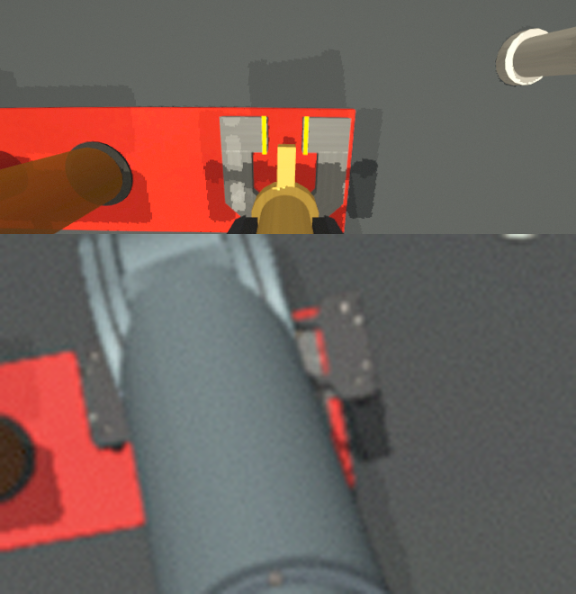

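The wrist view (drawn at 0.9 scale) shows the tongue at x≈287, between the strips at x≈265 and 306 and parallel to them. The slot wall's inner edge is at y≈154 and its outer edge at y≈117. Next I measure the socket from this view.

```bash
python3 - <<'E'
from h import *
f=dict(np.load('pics/w2.npz'));o=get_obs()
R=np.array(o['ee_rot']);P=o['ee_pos']
T=lambda u,v,z:((ray(f,(u/.9,v/.9),z,o)[0]-P)@R*1000).round(1)
for n,u,v,z in(('stripL top',264.5,117,.039),('stripL bot',265,154,.039),('stripR top',305.5,117,.039),('stripR bot',306,154,.039),('wall outer L',220,117,.039),('wall outer R',353,117,.039),('tongue tip',287,145,.107),('tongue root',285.5,186,.107)):print(n,T(u,v,z))
E
```

```text
stripL top [ 64.6 -20.  261.9]
stripL bot [ 29.1 -20.4 262. ]
stripR top [ 64.6  18.6 261.9]
stripR bot [ 29.1  19.9 262. ]
wall outer L [ 64.7 -61.9 261.9]
wall outer R [ 64.7  63.4 261.9]
tongue tip [ 50.3   0.5 194. ]
tongue root [ 19.9  -0.5 194. ]
```

```bash
python3 -m inch '[[[0.0025,0,0.05],[0,0,0]],[[0,0,0.05],[0,0,0]],[[0,0,0.03],[0,0,0]],[[0,0,0.016],[0,0,0]],[[0,0,0],[0,0,0]]]'
python3 -m inch '[[[0,0,0.004],[0,0,0]],[[0,0,0.003],[0,0,0]],[[0,0,0.003],[0,0,0]],[[0,0,0],[0,0,0]]]'
python3 - <<'E'
from h import *
go(.486,.041,.222,9.5)
E
```

```text
clock: 6.38
ee_pos: [0.4869, 0.0398, 0.2285]
ee_rot: [[0.986, 0.166, -0.0], [0.166, -0.986, -0.0], [-0.0, -0.0, -1.0]]
ft_force: [-0.2, -0.8, -4.0]
finger_gap: 0.035
grip_force: 30.0
clock: 6.88
ee_pos: [0.4869, 0.0398, 0.2237]
ee_rot: [[0.986, 0.165, -0.0], [0.165, -0.986, -0.0], [-0.0, 0.0, -1.0]]
ft_force: [0.1, -0.2, -2.0]
finger_gap: 0.0354
grip_force: 30.0
t 6.88 pos [0.4869 0.0398 0.2237] yaw 9.5 tilt [-0.0001 -0.    ]
shift total (tool,scaled) [-0.0014 -0.0027  0.0034] rows>= 0.0364224064686523
turn z total scaled 0.0 level tilt xy scaled [0.0001 0.0002 0.    ]
```

```bash
python3 -m inch '[[[0,0,0.002],[0,0,0]],[[0,0,0.001],[0,0,0]],[[0,0,0],[0,0,0]]]'
python3 -m inch '[[[0,0,0.001],[0,0,0]],[[0,0,0.001],[0,0,0]],[[0,0,0],[0,0,0]]]'
python3 - <<'E'
from h import *
go(.486,.041,.222,9.5)
save('wrist','w3')
E
```

```text
clock: 7.25
ee_pos: [0.4869, 0.0398, 0.2222]
ee_rot: [[0.986, 0.165, -0.0], [0.165, -0.986, -0.0], [-0.0, 0.0, -1.0]]
ft_force: [-0.3, -0.1, -3.5]
finger_gap: 0.035
grip_force: 30.0
clock: 7.62
ee_pos: [0.487, 0.0398, 0.2218]
ee_rot: [[0.986, 0.165, 0.0], [0.165, -0.986, -0.0], [0.0, 0.0, -1.0]]
ft_force: [-1.9, -0.3, 5.7]
finger_gap: 0.035
grip_force: 30.0
t 7.62 pos [0.487  0.0398 0.2218] yaw 9.5 tilt [ 0.0001 -0.0002]
shift total (tool,scaled) [-0.0015 -0.0026 -0.0004] rows>= 0.02438399178329972
turn z total scaled -0.0 level tilt xy scaled [ 0.0004 -0.0001  0.    ]
```

View pics/w3.png

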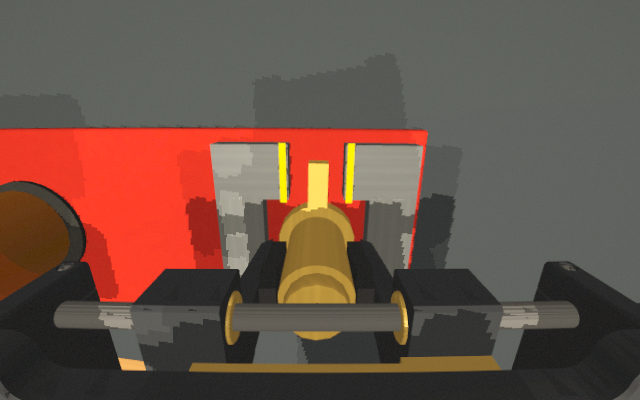

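The tongue (318,161–208) sits in the slot, midway between the strips (283 and 349). The tip is about 20 mm past the wall's inner face, as it should be, and the contact force shows the die on the floor. Time to release.

```bash
python3 -m inch '[[[0,0,0],[0,0,0]],[[0,0,0],[0,0,0]],[[0,0,0],[0,0,0]],[[0,0,0],[0,0,0]],[[0,0,0],[0,0,0]]]' 1
python3 -m inch '[[[0,0,-0.03],[0,0,0]],[[0,0,-0.06],[0,0,0]],[[0,0,-0.06],[0,0,0]],[[0,0,-0.05],[0,0,0]],[[0,0,0],[0,0,0]]]'
python3 - <<'E'
from h import *
go(.486,.041,.222,9.5)
save('wrist','w4')
E
```

```text
clock: 8.3
ee_pos: [0.487, 0.0398, 0.2212]
ee_rot: [[0.986, 0.165, 0.0], [0.165, -0.986, 0.0], [0.0, -0.0, -1.0]]
ft_force: [0.9, 0.3, 0.1]
finger_gap: 0.0834
grip_force: 0.0
clock: 8.93
ee_pos: [0.4877, 0.0399, 0.3236]
ee_rot: [[0.986, 0.165, 0.005], [0.165, -0.986, 0.0], [0.005, 0.0, -1.0]]
ft_force: [0.2, 0.3, -0.3]
finger_gap: 0.0882
grip_force: 0.0
t 8.93 pos [0.4877 0.0399 0.3236] yaw 9.49 tilt [0.0046 0.0004]
shift total (tool,scaled) [-0.0039 -0.0028  0.2032] rows>= 1.6260290176540455
turn z total scaled -0.0 level tilt xy scaled [ 0.0006 -0.0092  0.    ]
```

View pics/w4.png

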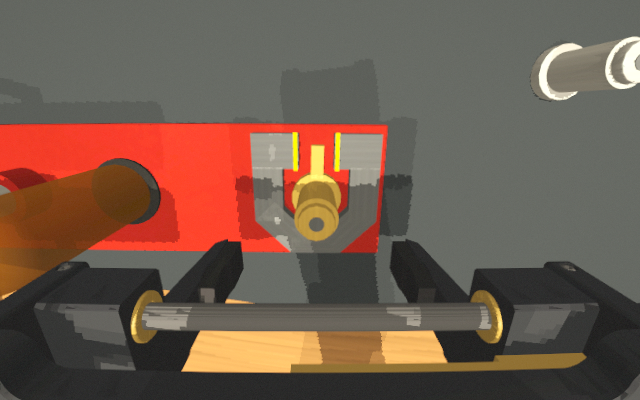

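The die stands released in the socket: tongue at (317,160) in the slot, cap hole at (317,225). The steel die and the bottle look undisturbed. One check that it is upright and centred before handing in.

```bash
python3 - <<'E'
from h import *
f=dict(np.load('pics/w4.npz'));o=get_obs()
for q,z in(((317,225),.105),((317,146),.037),((297,172),.039),((337,172),.039)):print(ray(f,q,z,o)[0].round(4))
for i in range(1):
    print(o['dq'].max(),o['ft_force'])
print(sign_off())
E
```

```text
[0.4842 0.0398 0.105 ]
[0.5352 0.0481 0.037 ]
[0.5078 0.063  0.039 ]
[0.5142 0.025  0.039 ]
1.805844377594086 [-0.08173006 -0.46314698  0.97685542]
the job is handed in; nothing more can be done
None
```

The brass die is parked upright in the socket with its tongue in the slot and released; the last wrist picture puts its cap within about 3 mm of the socket's axis. The steel die and bottle were left untouched, and the job was handed in at about 9 s; no verdict came back.

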